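# Close up tote dividers to make room for a long tube

### The arm

A 7-joint arm with a two-finger parallel gripper is mounted at the origin on the work surface. World frame = base frame: x ahead of the robot, y to its left, z up, the work surface at z = 0. Lengths are in m, angles in rad, forces in N, time in s.
With the tool pointing down it reaches from about 0.4 to 0.85 m from the base axis. Payload 4.4 kg.
Tool frame: the origin (TCP) lies on the front face of the gripper's body, between the roots of the fingers; the fingertips stand 97 mm ahead of it and the grasp point (between the pads) lies 78 mm ahead of it (robot.grip_point_offset is the distance from the TCP to the grasp point, in m); z points along the fingers, y is the direction in which the jaws open and shut (so a half turn about z gives the same grasp; the last joint's range is limited). The gripper opens to 94 mm and grips with 3 to 60 N. Pads are 16 mm wide; open, the fingers measure 119 mm over their backs; the gripper's body (75 mm by 177 mm) begins 78 mm behind the grasp point.
Start: joints at [-1.243, 0.628, 0.038, 1.517, -0.027, 0.996, -0.02], TCP at [0.249, 0.6, 0.303] pointing down, gripper open.
Joint ranges: [-3.06, 3.06], [-0.37, 2.12], [-1.25, 1.32], [0.18, 2.47], [-1.1, 4.24], [0.23, 1.98], [-2.94, 2.94]. Speed limits (rad/s): [2.57, 2.57, 3.14, 3.14, 3.14, 3.14, 3.14].

### API

Orientations are given as a unit quaternion [x, y, z, w].
In Python, from workcell import robot gives the robot as it stands.
- The arm moves only by the tool jog_arm, never from a script. Its argument "increments" is a list of rows, each a list of 6 numbers: the shift along the tool's x, y, z in m, then the turn, a rotation vector about the tool's x, y, z in rad. A call has 1 to 12 rows; each row is the pose to reach, as a shift and turn from the pose commanded when the call began, along the tool's axes at that moment; what a row does not reach only later rows make up. A row lasts 1/8 s, in which the tool goes at most 62.5 mm and 10.7 degrees, less where a joint would pass 70% of its speed; a pose out of reach is approached as far as the arm can. A call with a gripper value outside its range is refused whole. "grip" is the gripper's target within -1 to 1 (fully open at 1, half-way at 0, shut at -1), set as the call begins (left out, the last holds). The fingers move at their own pace and stop on an object; "grip_force" is the grip in N (left out, the last holds). Time passes only in rows, so rows that repeat a pose let the fingers close. It gives the time, the measured TCP pose, the force and the opening at its end, in the units of the state.
- robot.read_state(): the state, without advancing time (a new reading comes with each control period).
- robot.get_image(name): name is "side" or "top"; returns a dict with "frame" (384x512x3 uint8, red, green, blue), "intrinsics" (3x3 intrinsics, pixels), "R" (3x3) and "t" (3): a world point X has camera coordinates R X + t. Camera axes: x right, y down, z forward; pixel columns grow to the right and rows downward; lengths in m; the calibration is good to about 2 mm. A picture is of the moment at which its call begins. There is no depth.
- robot.close_job(): hands the job in, once; it reports no verdict.
The state is a dict: "t": time; "q": joint angles; "joint_velocities": joint speeds; "joint_efforts": joint torques, N m; "ee_pos": TCP position; "eef_rot": TCP orientation; "contact_force": force on the tool from outside, world axes, zero at the start; "ft_torque": the same for the moment, N m; "width": finger opening in m.
Only numpy, scipy, OpenCV 4.12 (cv2) and the standard library are available. Lean on these libraries where they do the work, as an engineer would, in place of code of your own. Each camera call takes 0.05 s, during which the arm holds its last target.

### The job

Make room for the long square tube in the grey parts tote: slide each of its two dividers outwards, gently, until the short channel offcut in that end bay is lightly nipped between the divider and the sprung pad at the end of the tote and stays held. Lay the long tube flat on the tote's floor in the middle bay, set down rather than dropped, and leave the other things on the bench where they are.

Things in the scene. Friction and masses are not known exactly. Their poses are not given: they have to be found in the camera images.
- tote: narrow grey parts tote fixed to the bench, long along its y; inside 360 (y) x 108 mm (x), floor and walls 3 mm, walls 45 mm tall, an 8 mm guide rod above each long rim (highest point 58 mm). Origin: centre of its underside, on the bench. Two dividers make a left end bay (+y), a middle bay and a right end bay (-y); the middle bay is empty at the start, 54 to 90 mm long, too short for the long tube
- divider_left (a joint): slide of the left divider: 0 when the middle plane of its plate stands 30 mm from the tote's middle, growing (m) as it slides outwards (towards the tote's +y end), up to 0.125; it is stiff on its rods (about 6 N to slide, plus 2 to 5 N for the offcut it pushes along) and stays where it is left, even against the sprung pad
- divider_right (a joint): slide of the right divider: 0 when the middle plane of its plate stands 30 mm from the tote's middle, growing (m) as it slides outwards (towards the tote's -y end), up to 0.125; it is stiff on its rods (about 6 N to slide, plus 2 to 5 N for the offcut it pushes along) and stays where it is left, even against the sprung pad
- divider_left_tab (a point): left divider: thin plain plate, 6 mm overall, across the tote, 6 to 60 mm above the bench, its sleeves (15 mm thick, 24 mm long) riding on the guide rods. This point: in its middle plane, 70 mm above the bench, on the 34 mm wide tab that stands up in the middle of its top edge to 78 mm. Axes as the tote
- divider_right_tab (a point): right divider: thin plain plate, 6 mm overall, across the tote, 6 to 60 mm above the bench, its sleeves (15 mm thick, 24 mm long) riding on the guide rods. This point: in its middle plane, 70 mm above the bench, on the 34 mm wide tab that stands up in the middle of its top edge to 78 mm. Axes as the tote
- pad_left: rubber-faced sprung pad at the left end of the tote, 100 x 34 mm; the origin lies in its face, at bench height, 170 mm from the tote's middle when slack. It gives way 6 mm outwards against a spring of about 4 N/mm and then is hard: do not drive it onto that stop. An offcut pressed on it by the divider stays held by it
- pad_right: rubber-faced sprung pad at the right end of the tote, 100 x 34 mm; the origin lies in its face, at bench height, 170 mm from the tote's middle when slack. It gives way 6 mm outwards against a spring of about 4 N/mm and then is hard: do not drive it onto that stop. An offcut pressed on it by the divider stays held by it
- offcut_a_center (a point): short channel offcut lying legs down: 80 mm wide (its x), 40 mm tall, 5 mm thick, sawn to an unmeasured length (its y) between 45 and 90 mm; this point is its centre, 20 mm above its underside. Two of the three offcuts lie in the tote, one in each end bay, the third in the tray in front of the tote; which is where changes
- offcut_b_center (a point): short channel offcut lying legs down: 80 mm wide (its x), 40 mm tall, 5 mm thick, sawn to an unmeasured length (its y) between 45 and 90 mm; this point is its centre, 20 mm above its underside. Two of the three offcuts lie in the tote, one in each end bay, the third in the tray in front of the tote; which is where changes
- offcut_c_center (a point): short channel offcut lying legs down: 80 mm wide (its x), 40 mm tall, 5 mm thick, sawn to an unmeasured length (its y) between 45 and 90 mm; this point is its centre, 20 mm above its underside. Two of the three offcuts lie in the tote, one in each end bay, the third in the tray in front of the tote; which is where changes
- tube_long_center (a point): the long square steel tube, 30 by 30 mm, 170 mm long (its x), about 0.4 kg, lying on the bench left or right of the tote; this point is its centre, 15 mm above its underside. With both offcuts snug the middle bay is 10 to 54 mm longer than the tube
- tube_short_center (a point): a shorter piece of the same tube, 105 mm long, on the other side of the tote; leave it
- leaf_a: leaf-shaped steel blank, 110 x 50 x 5 mm, left of the tote; leave it
- leaf_b: smaller leaf blank, 90 x 45 x 5 mm, right of the tote; leave it
- square: engineer's square with a 75 mm stock and a 110 mm blade, lying flat; leave it
- weld_magnet: flat 16 mm welding magnet, 100 x 60 mm; leave it
Things that resemble listed ones, but are neither listed nor needed, are in the scene too. What is shaped like the part that bears offcut_b_center but brown or yellow is not meant.

How it is judged:
At the end, for the whole second after the job is handed in: In each end bay the offcut lies flat and stays nipped between divider and end pad (at least 1 N on the pad and 0.5 N on the divider); the long tube lies released, flat (within 3 degrees) and still on the tote's floor in the middle bay, between the dividers (((y of offcut_a_center in the frame of tote above 0.09 m and x of offcut_a_center in the frame of tote between -0.03 and 0.03 m and angle between offcut_a_center's own z axis and vertical below 0.1 rad and contact force between offcut_a and pad_left above 1 N and contact force between offcut_a and divider_left above 0.5 N) or (y of offcut_b_center in the frame of tote above 0.09 m and x of offcut_b_center in the frame of tote between -0.03 and 0.03 m and angle between offcut_b_center's own z axis and vertical below 0.1 rad and contact force between offcut_b and pad_left above 1 N and contact force between offcut_b and divider_left above 0.5 N) or (y of offcut_c_center in the frame of tote above 0.09 m and x of offcut_c_center in the frame of tote between -0.03 and 0.03 m and angle between offcut_c_center's own z axis and vertical below 0.1 rad and contact force between offcut_c and pad_left above 1 N and contact force between offcut_c and divider_left above 0.5 N)) and ((y of offcut_a_center in the frame of tote below -0.09 m and x of offcut_a_center in the frame of tote between -0.03 and 0.03 m and angle between offcut_a_center's own z axis and vertical below 0.1 rad and contact force between offcut_a and pad_right above 1 N and contact force between offcut_a and divider_right above 0.5 N) or (y of offcut_b_center in the frame of tote below -0.09 m and x of offcut_b_center in the frame of tote between -0.03 and 0.03 m and angle between offcut_b_center's own z axis and vertical below 0.1 rad and contact force between offcut_b and pad_right above 1 N and contact force between offcut_b and divider_right above 0.5 N) or (y of offcut_c_center in the frame of tote below -0.09 m and x of offcut_c_center in the frame of tote between -0.03 and 0.03 m and angle between offcut_c_center's own z axis and vertical below 0.1 rad and contact force between offcut_c and pad_right above 1 N and contact force between offcut_c and divider_right above 0.5 N)) and x of tube_long_center in the frame of tote between -0.045 and 0.045 m and y of tube_long_center in the frame of tote between -0.08 and 0.08 m and z of tube_long_center in the frame of tote between 0.012 and 0.023 m and angle between tube_long_center's own x axis and vertical between 1.52 and 1.622 rad and linear speed of tube_long below 0.01 m/s and contact force between the fingers and tube_long below 0.1 N); the robot touches nothing.
It fails at once if an offcut is squeezed hard: a divider presses on it with more than 30 N (the pads bottom out at 24 N) (contact force between any of divider_left, divider_right and offcut_a above 30 N or contact force between any of divider_left, divider_right and offcut_b above 30 N or contact force between any of divider_left, divider_right and offcut_c above 30 N).
It fails at once if the long tube is dropped or thrown: it moves faster than 0.7 m/s (a fall of some 25 mm) while not held (linear speed of tube_long above 0.7 m/s and contact force between the fingers and tube_long below 0.1 N).
It fails at once if one of the other things on the bench (spare offcut in the tray, short tube, leaf blanks, square, magnet) is moved more than 30 mm ((x of offcut_a_center in the frame of tote below -0.08 m and distance of offcut_a_center from where it was at the start of the episode above 0.03 m) or (x of offcut_b_center in the frame of tote below -0.08 m and distance of offcut_b_center from where it was at the start of the episode above 0.03 m) or (x of offcut_c_center in the frame of tote below -0.08 m and distance of offcut_c_center from where it was at the start of the episode above 0.03 m) or distance of any of tube_short_center, leaf_a, leaf_b, square, weld_magnet from where it was at the start of the episode above 0.03 m).
It also fails if it takes over 61 s, if anything falls off the work surface, if the arm or the gripper's body presses on something with over 40 N, if the wrist force passes 120 N, or if a joint passes its speed limit or range.

## Working session

There is one attempt and no reset: what is moved stays moved. The work goes in short steps, Python scripts to look and compute and a tool call to move; the robot and the scene stay as the last step left them, time stands still between calls to the robot, and variables do not carry over. Pictures are saved under pics/ and viewed, and the job is handed in when it is done.

Besides the shell and the picture viewer there is one more tool, called after "Emit:" as a command line: name --pt "numbers of a row" for each row, then --argument value for the rest. jog_arm: Moves the arm, as the interface text tells. Its arguments: {"type":"object","properties":{"increments":{"type":"array","items":{"type":"array","items":{"type":"number"}}},"grip":{"type":"number"},"grip_force":{"type":"number"}},"required":["increments"]}

```bash
mkdir -p pics
cat > h.py <<'E'
from workcell import robot
import numpy as np, cv2, json
def snap(name,fn,crop=None,scale=1):
    d=robot.get_image(name); im=cv2.cvtColor(np.asarray(d["frame"]),cv2.COLOR_RGB2BGR)
    np.savez("cal_"+name+".npz",K=d["intrinsics"],R=d["R"],t=d["t"],im=im)
    if crop: x0,y0,x1,y1=crop; im=im[y0:y1,x0:x1]
    if scale!=1: im=cv2.resize(im,None,fx=scale,fy=scale,interpolation=cv2.INTER_CUBIC)
    cv2.imwrite("pics/"+fn,im)
def cal(name):
    c=np.load("cal_"+name+".npz"); return np.array(c["K"]),np.array(c["R"]),np.array(c["t"]).ravel()
def proj(name,X):
    K,R,t=cal(name); p=K@(R@np.array(X,float)+t); return p[:2]/p[2]
def at(name,u,v,z):
    K,R,t=cal(name); d=R.T@np.linalg.inv(K)@np.array([u,v,1.]); o=-R.T@t
    return o+d*(z-o[2])/d[2]
def st():
    s=robot.read_state()
    for k in s: print(k,np.round(s[k],4))
E
python3 - <<'E'
from h import *
st(); snap("top","top0.png",scale=1.5); snap("side","side0.png",scale=1.5)
for n in("top","side"): K,R,t=cal(n); print(n,K,R,t,-R.T@t)
E
```

```text
t 0.0
q [-1.2428  0.6294  0.0384  1.5184 -0.0269  0.9963 -0.02  ]
joint_velocities [-0.0003 -0.0004  0.0003  0.0009  0.0011 -0.0003 -0.001 ]
joint_efforts [ 1.30000e-03 -5.49732e+01  1.14390e+00 -1.86631e+01 -5.22000e-02
  2.37000e-02  1.00000e-04]
ee_pos [0.2492 0.5998 0.3018]
eef_rot [ 1.956e-01  9.807e-01 -9.000e-04 -2.000e-04]
contact_force [-0.0436 -0.6276 -0.6164]
ft_torque [ 0.0136 -0.0129  0.0163]
width 0.0939
top [[454.66354802   0.         261.74384826]
 [  0.         454.66354802 199.19727143]
 [  0.           0.           1.        ]] [[ 0.03127071 -0.99950858 -0.00217717]
 [-0.97829904 -0.03016063 -0.20499102]
 [ 0.20482462  0.00854014 -0.97876143]] [-0.03508558  0.60828798  1.34259177] [ 0.32118886 -0.02818792  1.43869423]
side [[494.4161857    0.         249.65624273]
 [  0.         494.4161857  190.44148941]
 [  0.           0.           1.        ]] [[ 0.8529744  -0.52178006 -0.01342547]
 [-0.30574406 -0.47863438 -0.82306118]
 [ 0.42303102  0.70615487 -0.56779403]] [-0.53370043  0.23753569  1.32008675] [-0.03057972 -1.09696718  0.9378786 ]
```

View pics/top0.png

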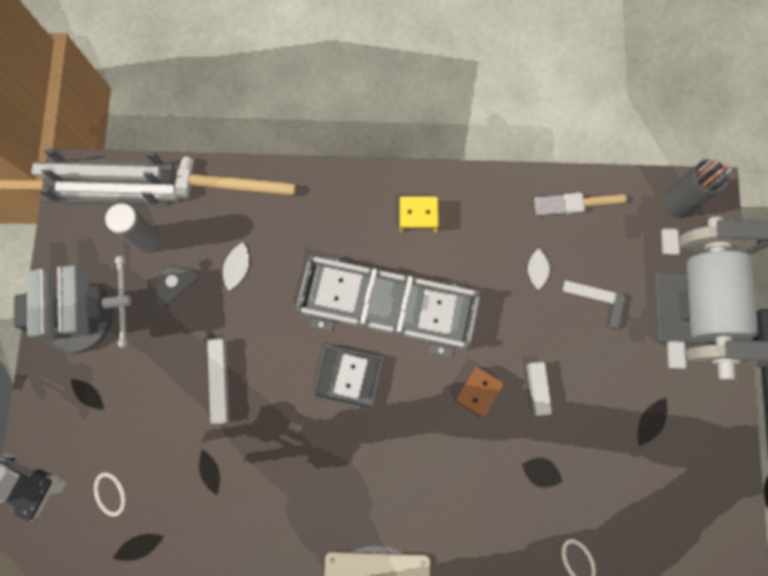

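View pics/side0.png

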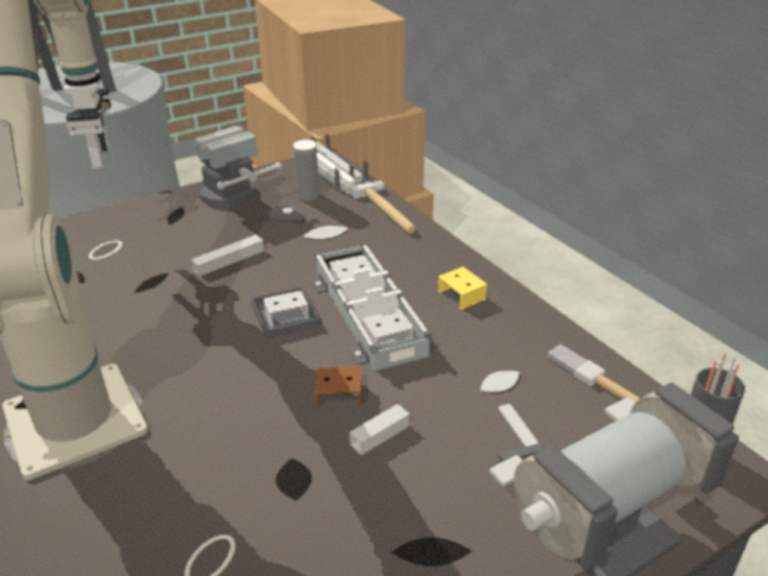

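The top picture (1.5x pixels) shows the tote at about (389,302), turned slightly. There are two divider plates at about (370,292) and (404,305), white offcuts at (339,289) and (438,312), and a spare in the tray at (349,376).

Candidates for the long tube:
- Left bar at (217,381), about 85 px long.
- Short tube at (539,388), about 50 px long.
- Square at (595,295).
- Clamp bars at (110,185).

I choose the bar at (217,381). The brown (480,391) and yellow (419,212) channels are decoys.

Run:
```python
from h import *
im=np.load("cal_top.npz")["im"]
cv2.imwrite("pics/c1.png",cv2.resize(im[160:240,190:330],None,fx=5.7,fy=5.7,interpolation=cv2.INTER_CUBIC))
cv2.imwrite("pics/c2.png",cv2.resize(im[215:290,125:175],None,fx=8,fy=8,interpolation=cv2.INTER_CUBIC))
im=np.load("cal_side.npz")["im"]
cv2.imwrite("pics/c3.png",cv2.resize(im[155:255,195:300],None,fx=6,fy=6,interpolation=cv2.INTER_CUBIC))
```

```text
(no output)
```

View pics/c1.png

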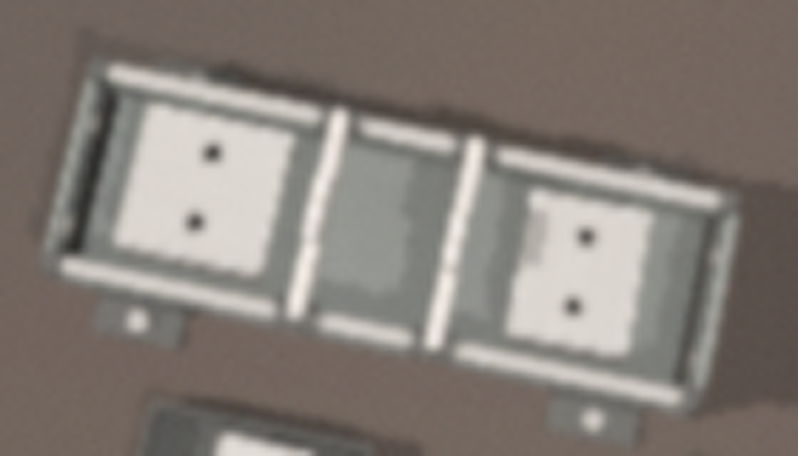

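View pics/c2.png

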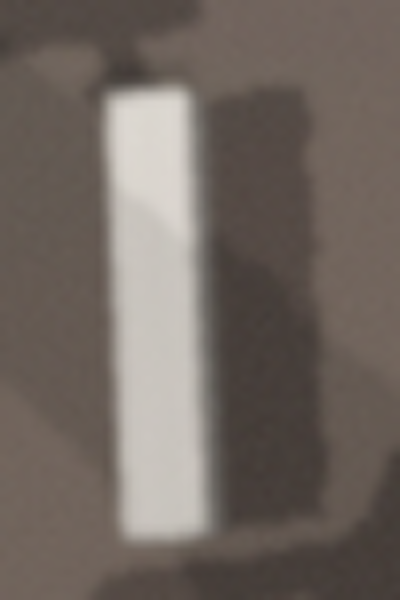

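View pics/c3.png

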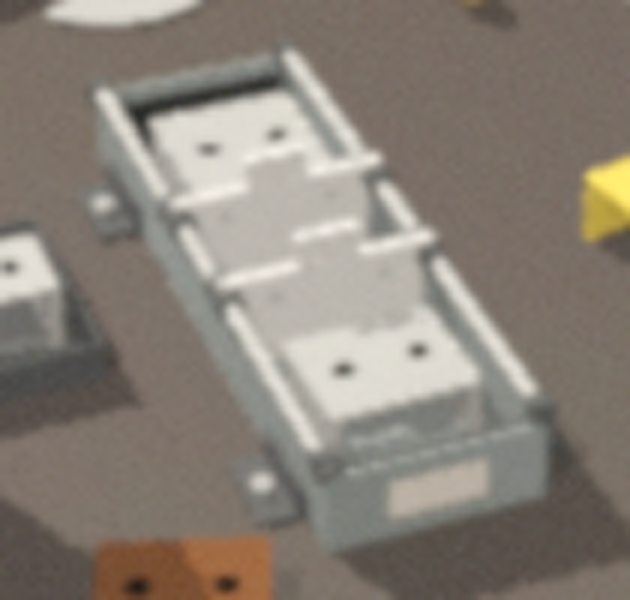

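Run:
```python
from h import *
c=lambda p:(p[0]/5.7+190-.4,p[1]/5.7+160-.4)
for nm,p,z in [("rodUL",(108,72),.056),("rodUR",(720,200),.056),("rodLL",(62,265),.056),("rodLR",(680,398),.056),
 ("dL top",(338,112),.06),("dL bot",(296,318),.06),("dR t",(474,140),.06),("dR b",(433,348),.06),
 ("oL1",(148,105),.043),("oL2",(295,135),.043),("oL3",(262,275),.043),("oL4",(115,245),.043),
 ("oR1",(530,190),.043),("oR2",(652,212),.043),("oR3",(630,355),.043),("oR4",(508,335),.043)]:
    print(nm,np.round(at("top",*c(p),z),4))
c=lambda p:(p[0]/8+125-.4,p[1]/8+215-.4)
for p in [(107,90),(190,90),(212,535),(124,540)]: print("tube",np.round(at("top",*c(p),.03),4))
```

```text
rodUL [0.692  0.1539 0.056 ]
rodUR [ 0.6301 -0.1842  0.056 ]
rodLL [0.5829 0.1729 0.056 ]
rodLR [ 0.5204 -0.1635  0.056 ]
dL top [0.6722 0.026  0.06  ]
dL bot [0.5569 0.0444 0.06  ]
dR t [ 0.6587 -0.049   0.06  ]
dR b [ 0.5429 -0.03    0.06  ]
oL1 [0.6773 0.1324 0.043 ]
oL2 [0.6626 0.05   0.043 ]
oL3 [0.5832 0.0649 0.043 ]
oL4 [0.5974 0.1464 0.043 ]
oR1 [ 0.6354 -0.0809  0.043 ]
oR2 [ 0.6251 -0.1483  0.043 ]
oR3 [ 0.545  -0.1373  0.043 ]
oR4 [ 0.554  -0.0707  0.043 ]
tube [0.5189 0.3685 0.03  ]
tube [0.5199 0.3361 0.03  ]
tube [0.3492 0.3136 0.03  ]
tube [0.3463 0.347  0.03  ]
```

```bash
cat > ov.py <<'E'
from h import *
def T(P,p): 
    x,y,a=P; c,s=np.cos(a),np.sin(a); return [x+c*p[0]-s*p[1],y+s*p[0]+c*p[1],p[2]]
def draw(view,P,segs,crop,f,fn):
    im=np.load("cal_"+view+".npz")["im"]; x0,y0,x1,y1=crop
    im=cv2.resize(im[y0:y1,x0:x1],None,fx=f,fy=f,interpolation=cv2.INTER_CUBIC)
    for a,b,col in segs:
        q=[tuple(int(round(v)) for v in (proj(view,T(P,k))-[x0,y0]+.5)*f) for k in (a,b)]
        cv2.line(im,q[0],q[1],col,1,cv2.LINE_AA)
    cv2.imwrite("pics/"+fn,im)
def rect(x0,x1,y0,y1,z,col):
    c=[(x0,y0,z),(x1,y0,z),(x1,y1,z),(x0,y1,z)]; return [(c[i],c[(i+1)%4],col) for i in range(4)]
def plate(y,col): return [((-.057,y,.06),(-.017,y,.06),col),((.017,y,.06),(.057,y,.06),col),((-.017,y,.078),(.017,y,.078),col),((-.017,y,.06),(-.017,y,.078),col),((.017,y,.06),(.017,y,.078),col)]
E
python3 - <<'E'
from ov import *
P=(.6063,-.0052,-.182)
R=(0,0,255);G=(0,255,0);B=(255,0,0)
s=rect(-.057,.057,-.183,.183,.045,R)+[((-.0555,-.18,.054),(-.0555,.18,.054),G),((.0555,-.18,.054),(.0555,.18,.054),G)]
s+=rect(-.057,.057,-.183,.183,0,B)
s+=plate(.038,B)+plate(-.038,B)
draw("top",P,s,(190,160,330,240),5.7,"o1.png"); draw("side",P,s,(195,155,300,255),6,"o2.png")
E
```

```text
(no output)
```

View pics/o1.png

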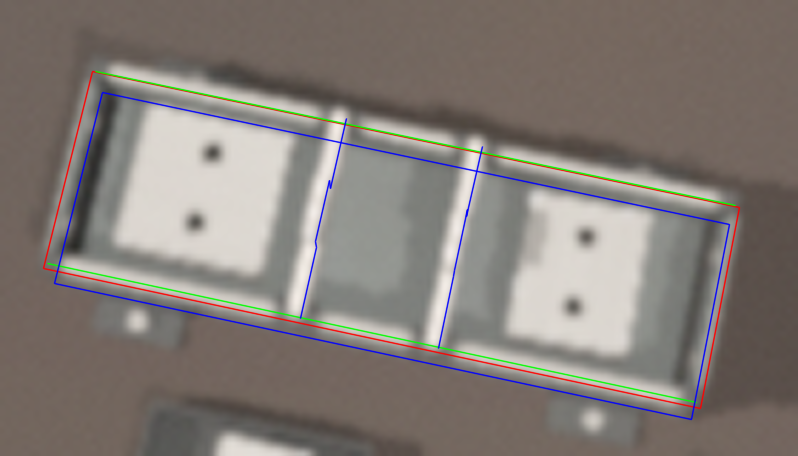

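View pics/o2.png

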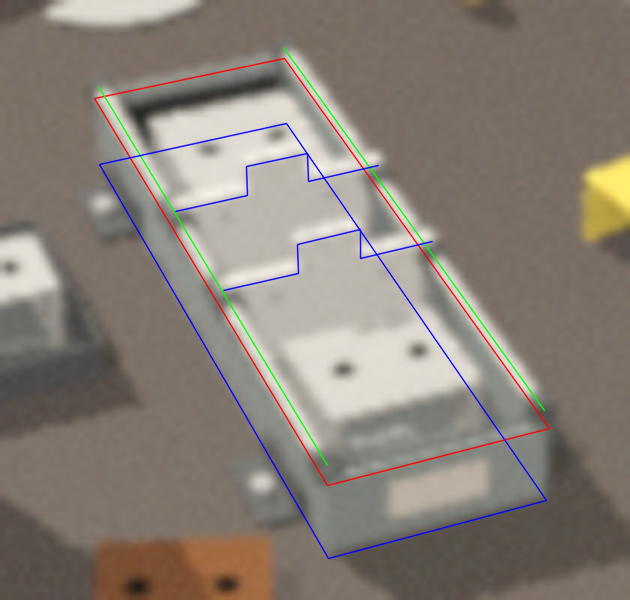

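```bash
cat >> h.py <<'E'
from scipy.spatial.transform import Rotation as Ro
def delta(pos,yaw_y):
    """tool-axis shift and turn to reach TCP pos with tool y at world yaw yaw_y, pointing down"""
    s=robot.read_state(); R0=Ro.from_quat(s["eef_rot"]).as_matrix(); p=np.array(s["ee_pos"])
    y=np.array([np.cos(yaw_y),np.sin(yaw_y),0]); z=np.array([0,0,-1.]); x=np.cross(y,z)
    R1=np.stack([x,y,z],1)
    print("shift",np.round(R0.T@(np.array(pos)-p),4),"turn",np.round(Ro.from_matrix(R0.T@R1).as_rotvec(),4),"from",np.round(p,4))
E
python3 - <<'E'
from ov import *
P=(.609,-.0035,-.183)
R=(0,0,255);G=(0,255,0);B=(255,0,0)
s=rect(-.057,.057,-.183,.183,.045,R)+[((-.0555,-.18,.054),(-.0555,.18,.054),G),((.0555,-.18,.054),(.0555,.18,.054),G)]
s+=plate(.040,B)+plate(-.036,B)
draw("top",P,s,(190,160,330,240),5.7,"o3.png"); draw("side",P,s,(195,155,300,255),6,"o4.png")
w=T(P,(0,.002,.20)); print(w); delta(w,-.183)
E
```

```text
[np.float64(0.6093639605888889), np.float64(-0.0015333956448396408), 0.2]
shift [-0.5633 -0.417   0.1026] turn [-1.40e-03  1.10e-03  1.36e+00] from [0.2492 0.5999 0.3019]
```

View pics/o3.png

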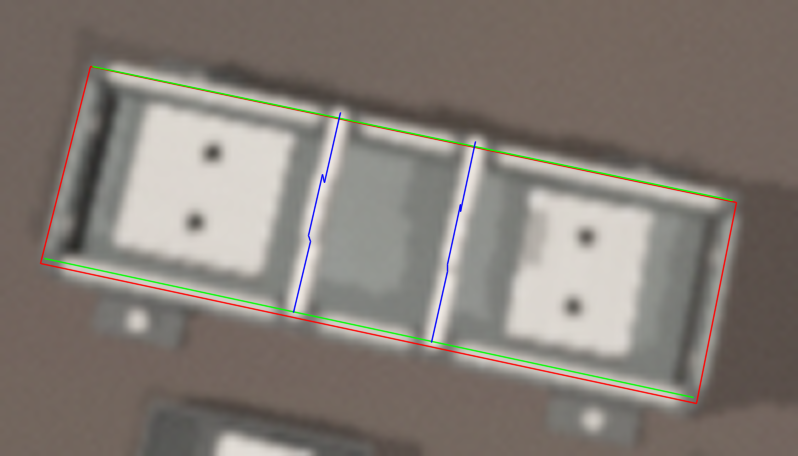

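View pics/o4.png

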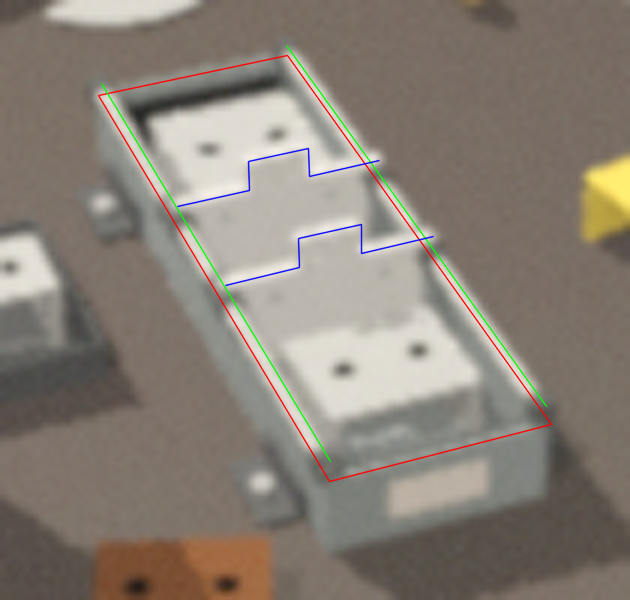

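The fit now agrees within about 2 mm in both views. The tote is at about (0.609, -0.0035), yaw -0.183. I'll move above the middle bay, closing the fingers on the way.

Emit:
jog_arm --pt "-0.045 -0.035 0 0 0 0.11" --pt "-0.09 -0.07 0 0 0 0.22" --pt "-0.14 -0.105 0 0 0 0.34" --pt "-0.19 -0.14 0 0 0 0.46" --pt "-0.235 -0.175 0 0 0 0.57" --pt "-0.28 -0.21 0.01 0 0 0.68" --pt "-0.33 -0.245 0.02 0 0 0.79" --pt "-0.375 -0.28 0.03 0 0 0.91" --pt "-0.42 -0.315 0.045 0 0 1.02" --pt "-0.47 -0.35 0.06 0 0 1.13" --pt "-0.515 -0.385 0.08 0 0 1.25" --pt "-0.563 -0.417 0.1 0 0 1.36" --grip -1 --grip_force 20

```text
t: 1.6
ee_pos: [0.6098, -0.0025, 0.2018]
eef_rot: [0.77, 0.638, -0.0, -0.0]
contact_force: [2.0, 0.1, 0.0]
width: 0.0006
```

Run:
```python
from ov import *
st()
P=(.609,-.0035,-.183); delta(T(P,(0,.002,.161)),-.183)
snap("top","t1.png",(190,140,330,240),5.5);snap("side","s1.png",(180,100,320,240),4.2)
```

```text
t 1.6
q [-0.2579  0.7202  0.355   1.734  -0.3436  0.7496  0.0833]
joint_velocities [ 0.6742  0.5443  0.0975 -0.5843 -0.2861  0.1015 -0.029 ]
joint_efforts [-1.38360e+00 -5.66407e+01  6.49610e+00 -1.16992e+01  4.24800e-01
  5.09000e-02  5.60000e-02]
ee_pos [ 0.6098 -0.0025  0.2018]
eef_rot [ 7.700e-01  6.381e-01 -1.000e-04 -3.000e-04]
contact_force [1.9994 0.0708 0.0293]
ft_torque [-0.0197  0.0234  0.0129]
width 0.0006
shift [ 0.0008 -0.0006  0.0408] turn [-0.0006 -0.0002 -0.0038] from [ 0.6098 -0.0025  0.2018]
```

View pics/s1.png

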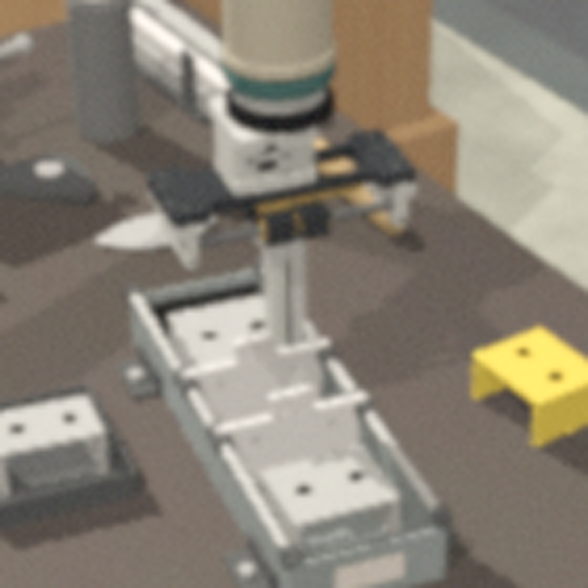

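The closed fingers are above the middle bay between the two tabs, and the tool's +x axis lies along the tote's +y. I'll lower between the tabs and approach the left one.

Emit:
jog_arm --pt "0.001 0 0.015 0 0 -0.003" --pt "0.001 0 0.03 0 0 -0.003" --pt "0.001 0 0.041 0 0 -0.003" --pt "0.001 0 0.041 0 0 -0.003" --pt "0.005 0 0.041 0 0 -0.003" --pt "0.01 0 0.041 0 0 -0.003" --pt "0.015 0 0.041 0 0 -0.003" --pt "0.019 0 0.041 0 0 -0.003" --pt "0.019 0 0.041 0 0 -0.003"

```text
t: 2.82
ee_pos: [0.6128, 0.0185, 0.1617]
eef_rot: [0.768, 0.641, 0.0, -0.0]
contact_force: [1.0, 0.3, -0.4]
width: 0.0003
```

```bash
cat >> h.py <<'E'
def ts():
    s=robot.read_state(); p=np.array(s["ee_pos"])-[.609,-.0035,0]; a=-.183
    x=np.array([np.cos(a),np.sin(a),0]);y=np.array([-np.sin(a),np.cos(a),0]); f=np.array(s["contact_force"])
    print("t",round(s["t"],2),"tote xyz",np.round([p@x,p@y,p[2]],4),"F tote",np.round([f@x,f@y,f[2]],2))
E
python3 - <<'E'
from h import *
ts()
E
```

```text
t 2.83 tote xyz [-0.0002  0.0223  0.1617] F tote [ 0.96  0.52 -0.37]
```

Emit:
jog_arm --pt "0.002 0 0 0 0 0" --pt "0.004 0 0 0 0 0" --pt "0.006 0 0 0 0 0" --pt "0.008 0 0 0 0 0" --pt "0.01 0 0 0 0 0" --pt "0.012 0 0 0 0 0" --pt "0.014 0 0 0 0 0" --pt "0.016 0 0 0 0 0"

```text
t: 3.82
ee_pos: [0.6151, 0.0306, 0.1617]
eef_rot: [0.768, 0.64, -0.002, 0.001]
contact_force: [-1.6, -6.1, 1.2]
width: 0.0002
```

```bash
python3 -c "
from h import *
ts()"
```

```text
t 3.83 tote xyz [-0.0002  0.0346  0.1617] F tote [-0.47 -6.27  1.24]
```

The divider is sliding at about 6 N, so I continue.

Emit:
jog_arm --pt "0.003 0 0 0 0 0" --pt "0.006 0 0 0 0 0" --pt "0.009 0 0 0 0 0" --pt "0.012 0 0 0 0 0" --pt "0.015 0 0 0 0 0" --pt "0.018 0 0 0 0 0" --pt "0.021 0 0 0 0 0"

```text
t: 4.7
ee_pos: [0.6185, 0.0489, 0.1617]
eef_rot: [0.769, 0.639, -0.003, 0.002]
contact_force: [-1.9, -10.5, 2.2]
width: 0.0005
```

```bash
python3 -c "
from h import *
ts(); snap('top','t2.png',(190,140,330,240),5.5)"
```

```text
t 4.7 tote xyz [-0.0002  0.0532  0.1617] F tote [  0.02 -10.66   2.16]
```

View pics/t2.png

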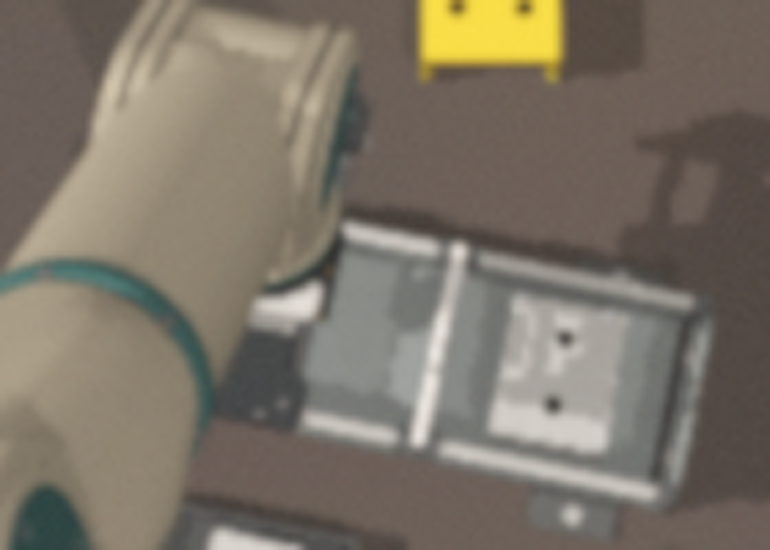

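The left divider is now pushing the offcut along at about 10.7 N. The arm hides it in the top view. I'll slow down.

Emit:
jog_arm --pt "0.002 0 0 0 0 0" --pt "0.004 0 0 0 0 0" --pt "0.006 0 0 0 0 0" --pt "0.008 0 0 0 0 0" --pt "0.01 0 0 0 0 0"

```text
t: 5.38
ee_pos: [0.6204, 0.0586, 0.1617]
eef_rot: [0.769, 0.639, -0.003, 0.002]
contact_force: [-2.5, -10.6, 1.7]
width: 0.0007
```

```bash
python3 -c "
from h import *
ts(); snap('side','s2.png',(180,130,320,240),5.5)"
```

```text
t 5.38 tote xyz [-1.000e-04  6.310e-02  1.617e-01] F tote [ -0.49 -10.9    1.75]
```

View pics/s2.png

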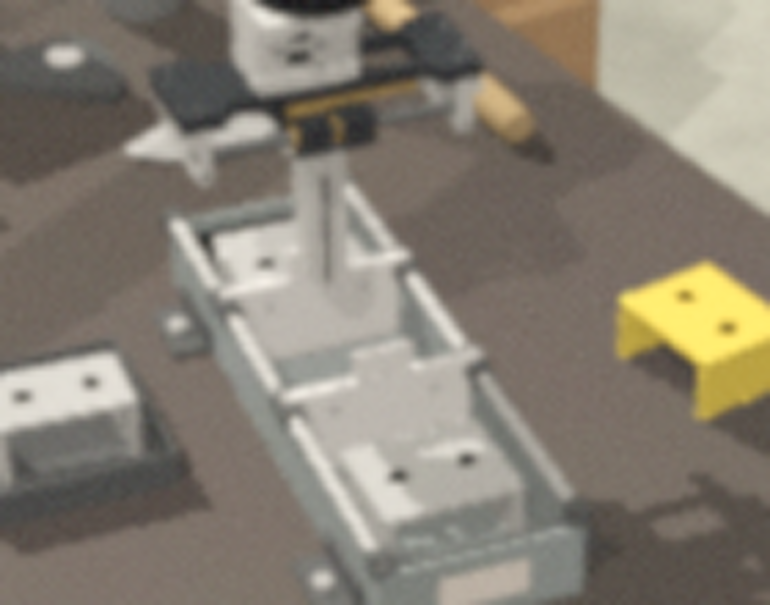

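The finger is on the left tab and the offcut has not reached the pad yet: the force is steady at 10.9 N. I continue in small steps.

Emit:
jog_arm --pt "0.0015 0 0 0 0 0" --pt "0.003 0 0 0 0 0" --pt "0.0045 0 0 0 0 0" --pt "0.006 0 0 0 0 0"

```text
t: 5.92
ee_pos: [0.6215, 0.0645, 0.1617]
eef_rot: [0.769, 0.639, -0.003, 0.002]
contact_force: [-2.5, -10.3, 2.7]
width: 0.0006
```

```bash
python3 -c "
from h import *
ts()"
```

```text
t 5.92 tote xyz [-1.000e-04  6.910e-02  1.617e-01] F tote [ -0.56 -10.54   2.72]
```

Emit:
jog_arm --pt "0.001 0 0 0 0 0" --pt "0.002 0 0 0 0 0" --pt "0.003 0 0 0 0 0"

```text
t: 6.3
ee_pos: [0.622, 0.0674, 0.1617]
eef_rot: [0.769, 0.639, -0.003, 0.002]
contact_force: [-2.2, -9.7, 2.5]
width: 0.0002
```

```bash
python3 -c "
from h import *
ts()"
```

```text
t 6.3 tote xyz [-1.000e-04  7.210e-02  1.617e-01] F tote [-0.37 -9.97  2.54]
```

Emit:
jog_arm --pt "0.001 0 0 0 0 0" --pt "0.002 0 0 0 0 0" --pt "0.003 0 0 0 0 0"

```text
t: 6.68
ee_pos: [0.6223, 0.0688, 0.1617]
eef_rot: [0.769, 0.639, -0.004, 0.003]
contact_force: [-3.7, -13.2, 4.3]
width: 0.0003
```

```bash
python3 -c "
from h import *
ts()"
```

```text
t 6.67 tote xyz [-1.000e-04  7.350e-02  1.617e-01] F tote [ -1.23 -13.62   4.27]
```

The force is rising (13.6 N), so the pad is engaged. I add a little more.

Emit:
jog_arm --pt "0.0005 0 0 0 0 0" --pt "0.001 0 0 0 0 0"

```text
t: 6.92
ee_pos: [0.6223, 0.069, 0.1617]
eef_rot: [0.769, 0.639, -0.004, 0.003]
contact_force: [-4.5, -13.7, 3.2]
width: 0.0004
```

```bash
python3 -c "
from h import *
ts()"
```

```text
t 6.92 tote xyz [-1.000e-04  7.370e-02  1.617e-01] F tote [ -1.96 -14.33   3.24]
```

Emit:
jog_arm --pt "0.0005 0 0 0 0 0" --pt "0.001 0 0 0 0 0" --pt "0.0015 0 0 0 0 0"

```text
t: 7.3
ee_pos: [0.6224, 0.0695, 0.1617]
eef_rot: [0.769, 0.639, -0.005, 0.003]
contact_force: [-3.9, -16.4, 3.7]
width: 0.0007
```

```bash
python3 -c "
from h import *
ts()"
```

```text
t 7.3 tote xyz [-1.000e-04  7.420e-02  1.617e-01] F tote [ -0.86 -16.88   3.65]
```

Emit:
jog_arm --pt "0.0005 0 0 0 0 0" --pt "0.001 0 0 0 0 0" --pt "0.0015 0 0 0 0 0" --pt "0.0015 0 0 0 0 0"

```text
t: 7.8
ee_pos: [0.6225, 0.07, 0.1617]
eef_rot: [0.77, 0.638, -0.005, 0.004]
contact_force: [-3.9, -17.9, 3.4]
width: 0.0006
```

```bash
python3 -c "
from h import *
ts()"
```

```text
t 7.8 tote xyz [-1.000e-04  7.470e-02  1.617e-01] F tote [ -0.58 -18.35   3.37]
```

The left side is at 18.4 N total: about 6 N of divider friction plus roughly 8 N on the pad. I'll back off and go to the right divider.

Emit:
jog_arm --pt "-0.003 0 0 0 0 0" --pt "-0.008 0 0 0 0 0" --pt "-0.015 0 0 0 0 0" --pt "-0.03 0 0 0 0 0" --pt "-0.045 0 0 0 0 0" --pt "-0.06 0 0 0 0 0" --pt "-0.075 0 0 0 0 0" --pt "-0.087 0 0 0 0 0" --pt "-0.092 0 0 0 0 0" --pt "-0.092 0 0 0 0 0"

```text
t: 9.05
ee_pos: [0.6076, -0.0109, 0.1617]
eef_rot: [0.768, 0.641, 0.0, -0.0]
contact_force: [1.0, 1.3, -0.4]
width: 0.0003
```

```bash
python3 -c "
from h import *
ts(); snap('side','s3.png',(180,130,320,240),5.5)"
```

```text
t 9.05 tote xyz [-1.000e-04 -7.500e-03  1.617e-01] F tote [ 0.72  1.47 -0.38]
```

View pics/s3.png

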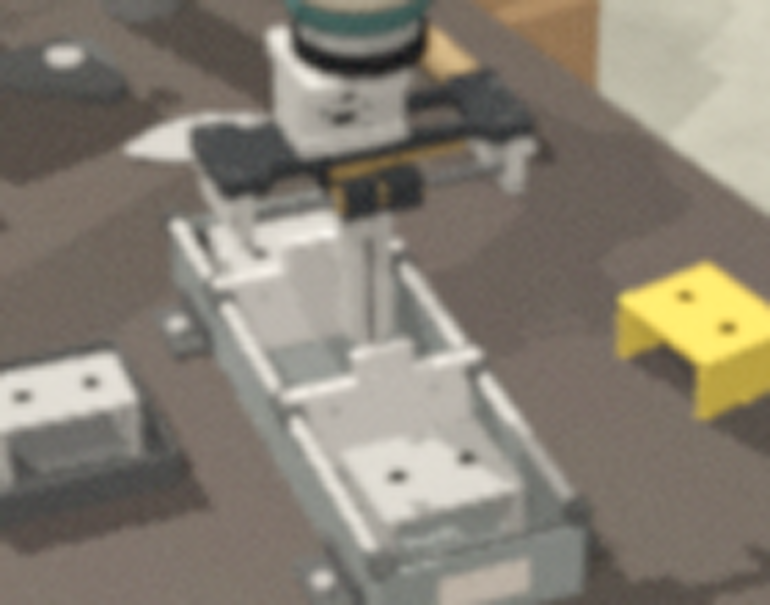

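The left divider stayed out. Now I push the right divider (tool -x).

Emit:
jog_arm --pt "-0.006 0 0 0 0 0" --pt "-0.012 0 0 0 0 0" --pt "-0.015 0 0 0 0 0" --pt "-0.017 0 0 0 0 0" --pt "-0.02 0 0 0 0 0" --pt "-0.023 0 0 0 0 0" --pt "-0.026 0 0 0 0 0" --pt "-0.029 0 0 0 0 0" --pt "-0.032 0 0 0 0 0" --pt "-0.035 0 0 0 0 0" --pt "-0.038 0 0 0 0 0" --pt "-0.041 0 0 0 0 0"

```text
t: 10.6
ee_pos: [0.6007, -0.0477, 0.1617]
eef_rot: [0.767, 0.642, 0.002, -0.002]
contact_force: [0.5, 6.5, -0.5]
width: 0.0008
```

```bash
python3 -c "
from h import *
ts()"
```

```text
t 10.6 tote xyz [-1.000e-04 -4.500e-02  1.617e-01] F tote [-0.68  6.49 -0.55]
```

Sliding at 6.5 N.

Emit:
jog_arm --pt "-0.003 0 0 0 0 0" --pt "-0.006 0 0 0 0 0" --pt "-0.009 0 0 0 0 0" --pt "-0.012 0 0 0 0 0" --pt "-0.015 0 0 0 0 0" --pt "-0.018 0 0 0 0 0" --pt "-0.021 0 0 0 0 0" --pt "-0.024 0 0 0 0 0" --pt "-0.026 0 0 0 0 0" --pt "-0.028 0 0 0 0 0"

```text
t: 11.85
ee_pos: [0.5959, -0.0737, 0.1617]
eef_rot: [0.767, 0.642, 0.002, -0.002]
contact_force: [0.9, 9.9, 1.8]
width: 0.0006
```

```bash
python3 -c "
from h import *
ts()"
```

```text
t 11.85 tote xyz [-1.000e-04 -7.140e-02  1.617e-01] F tote [-0.89  9.88  1.85]
```

Emit:
jog_arm --pt "-0.0015 0 0 0 0 0" --pt "-0.003 0 0 0 0 0" --pt "-0.0045 0 0 0 0 0" --pt "-0.006 0 0 0 0 0" --pt "-0.0075 0 0 0 0 0" --pt "-0.009 0 0 0 0 0"

```text
t: 12.6
ee_pos: [0.5943, -0.0825, 0.1617]
eef_rot: [0.767, 0.642, 0.002, -0.002]
contact_force: [1.9, 9.0, 1.5]
width: 0.0005
```

```bash
python3 -c "
from h import *
ts()"
```

```text
t 12.6 tote xyz [-1.000e-04 -8.040e-02  1.617e-01] F tote [0.21 9.15 1.51]
```

Emit:
jog_arm --pt "-0.001 0 0 0 0 0" --pt "-0.002 0 0 0 0 0" --pt "-0.003 0 0 0 0 0" --pt "-0.004 0 0 0 0 0"

```text
t: 13.1
ee_pos: [0.5935, -0.0865, 0.1617]
eef_rot: [0.767, 0.642, 0.002, -0.002]
contact_force: [-0.4, 8.8, 1.9]
width: 0.0003
```

```bash
python3 -c "
from h import *
ts()"
```

```text
t 13.1 tote xyz [-1.000e-04 -8.440e-02  1.617e-01] F tote [-1.98  8.57  1.87]
```

Emit:
jog_arm --pt "-0.001 0 0 0 0 0" --pt "-0.002 0 0 0 0 0" --pt "-0.003 0 0 0 0 0"

```text
t: 13.48
ee_pos: [0.593, -0.0894, 0.1617]
eef_rot: [0.767, 0.642, 0.002, -0.002]
contact_force: [0.9, 10.1, 1.3]
width: 0.0004
```

```bash
python3 -c "
from h import *
ts()"
```

```text
t 13.47 tote xyz [-1.000e-04 -8.740e-02  1.617e-01] F tote [-0.96 10.07  1.28]
```

Emit:
jog_arm --pt "-0.001 0 0 0 0 0" --pt "-0.002 0 0 0 0 0" --pt "-0.003 0 0 0 0 0"

```text
t: 13.85
ee_pos: [0.5925, -0.0923, 0.1617]
eef_rot: [0.767, 0.642, 0.002, -0.003]
contact_force: [1.0, 10.5, 2.4]
width: 0.0003
```

```bash
python3 -c "
from h import *
ts()"
```

```text
t 13.85 tote xyz [-1.000e-04 -9.030e-02  1.617e-01] F tote [-0.89 10.51  2.41]
```

Emit:
jog_arm --pt "-0.001 0 0 0 0 0" --pt "-0.002 0 0 0 0 0"

```text
t: 14.1
ee_pos: [0.5923, -0.093, 0.1617]
eef_rot: [0.767, 0.642, 0.003, -0.003]
contact_force: [2.4, 12.2, 2.9]
width: 0.0005
```

```bash
python3 -c "
from h import *
ts()"
```

```text
t 14.1 tote xyz [-1.000e-04 -9.100e-02  1.617e-01] F tote [ 0.18 12.39  2.86]
```

Pad contact on the right, so I creep on.

Emit:
jog_arm --pt "-0.0005 0 0 0 0 0" --pt "-0.001 0 0 0 0 0" --pt "-0.0015 0 0 0 0 0" --pt "-0.002 0 0 0 0 0"

```text
t: 14.6
ee_pos: [0.5922, -0.0936, 0.1618]
eef_rot: [0.766, 0.642, 0.003, -0.004]
contact_force: [2.2, 14.3, 2.8]
width: 0.0009
```

```bash
python3 -c "
from h import *
ts()"
```

```text
t 14.6 tote xyz [-1.000e-04 -9.170e-02  1.618e-01] F tote [-0.4  14.45  2.76]
```

Emit:
jog_arm --pt "-0.0005 0 0 0 0 0" --pt "-0.001 0 0 0 0 0" --pt "-0.0015 0 0 0 0 0" --pt "-0.002 0 0 0 0 0" --pt "-0.002 0 0 0 0 0"

```text
t: 15.22
ee_pos: [0.5921, -0.0943, 0.1618]
eef_rot: [0.766, 0.643, 0.004, -0.004]
contact_force: [2.2, 15.9, 2.7]
width: 0.0002
```

```bash
python3 -c "
from h import *
ts()"
```

```text
t 15.22 tote xyz [-1.000e-04 -9.240e-02  1.618e-01] F tote [-0.68 16.02  2.68]
```

Emit:
jog_arm --pt "-0.0005 0 0 0 0 0" --pt "-0.001 0 0 0 0 0" --pt "-0.0015 0 0 0 0 0" --pt "-0.0015 0 0 0 0 0"

```text
t: 15.72
ee_pos: [0.592, -0.0948, 0.1618]
eef_rot: [0.766, 0.643, 0.004, -0.005]
contact_force: [2.9, 17.8, 3.1]
width: 0.0007
```

```bash
python3 -c "
from h import *
ts()"
```

```text
t 15.72 tote xyz [-1.000e-04 -9.290e-02  1.618e-01] F tote [-0.4  18.08  3.11]
```

Both sides are pressed to about 18 N. I'll back off, lift and open partly on the way to the tube. First I check the tube fit in both views.

Emit:
jog_arm --pt "0.003 0 0 0 0 0" --pt "0.008 0 0 0 0 0" --pt "0.018 0 0 0 0 0" --pt "0.03 0 0 0 0 0" --pt "0.05 0 -0.01 0 0 0" --pt "0.07 0 -0.04 0 0 0" --pt "0.09 0 -0.08 0 0 0" --pt "0.09 0 -0.12 0 0 0" --grip 0.5

```text
t: 16.73
ee_pos: [0.6064, -0.0134, 0.2823]
eef_rot: [0.767, 0.642, -0.0, -0.001]
contact_force: [-0.6, 0.2, 0.5]
width: 0.0702
```

Run:
```python
from ov import *
snap("top","t4.png"); snap("side","s4.png")
P=(.4345,.341,.128); R=(0,0,255);G=(0,255,0)
s=rect(-.085,.085,-.015,.015,.03,R)+rect(-.085,.085,-.015,.015,0,G)
draw("top",P,s,(125,215,175,290),8,"o5.png"); draw("side",P,s,(120,150,185,190),10,"o6.png")
P=(.609,-.0035,-.183); s=plate(.087,R)+plate(-.1045,R)+plate(-.105,G)
draw("side",P,s,(180,150,300,250),6,"o7.png")
ts(); delta((.4345,.341,.25),.128+np.pi/2)
a=cv2.imread("pics/o5.png"); b=cv2.imread("pics/o6.png")
```

```text
t 16.82 tote xyz [ 0.0018 -0.0123  0.2859] F tote [ 0.67 -1.03  1.22]
shift [ 0.3201 -0.2352  0.0344] turn [ 0.006   0.0064 -1.8781] from [ 0.6085 -0.0159  0.2859]
```

View pics/o5.png

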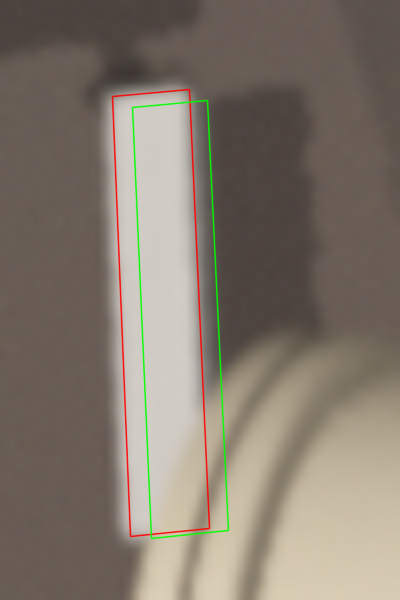

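View pics/o6.png

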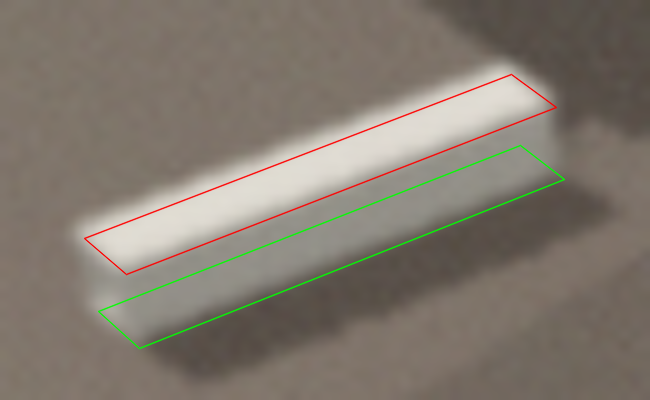

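View pics/o7.png

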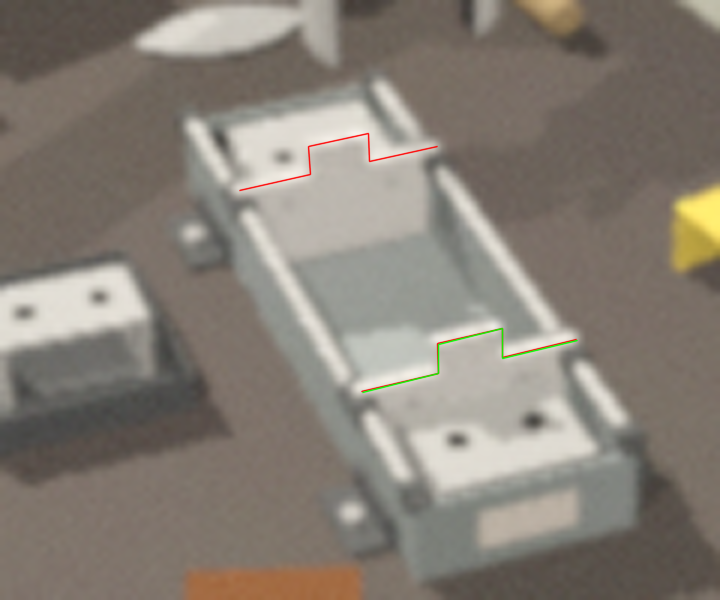

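The dividers sit at about +0.087 and -0.104 in the tote frame, and both offcuts lie flat against them. The tube fit is about 1 mm off, so I take the tube at (0.4355, 0.342). Now I go above it, turning.

Emit:
jog_arm --pt "0.025 -0.02 0 0 0 -0.16" --pt "0.053 -0.04 0 0 0 -0.32" --pt "0.08 -0.06 0 0 0 -0.48" --pt "0.107 -0.08 0 0 0 -0.64" --pt "0.134 -0.1 0 0 0 -0.8" --pt "0.16 -0.12 0 0 0 -0.96" --pt "0.187 -0.14 0 0 0 -1.12" --pt "0.214 -0.16 0 0 0 -1.28" --pt "0.24 -0.18 0.01 0 0 -1.44" --pt "0.267 -0.2 0.02 0 0 -1.6" --pt "0.294 -0.22 0.03 0 0 -1.76" --pt "0.32 -0.235 0.035 0 0 -1.877" --grip 0.4

```text
t: 18.32
ee_pos: [0.4312, 0.3412, 0.2453]
eef_rot: [-0.065, 0.998, -0.001, -0.001]
contact_force: [0.3, 0.2, -0.8]
width: 0.0658
```

Emit:
jog_arm --pt "0 0 0 0 0 0" --pt "0 0 0 0 0 0"

```text
t: 18.58
ee_pos: [0.433, 0.3394, 0.2462]
eef_rot: [-0.062, 0.998, -0.001, -0.0]
contact_force: [-1.2, -0.4, -0.4]
width: 0.0653
```

Run:
```python
from ov import *
delta((.4355,.342,.106),.128+np.pi/2); ts(); print(robot.read_state()["q"])
```

```text
shift [-0.0029  0.0026  0.1402] turn [-0.0017 -0.0007 -0.0045] from [0.433  0.3394 0.2462]
t 18.57 tote xyz [-0.2355  0.3051  0.2462] F tote [-1.15 -0.6  -0.42]
[-0.63842834  0.5596936  -0.11679167  1.85502649  0.09406842  0.7336765
  0.8866952 ]
```

Emit:
jog_arm --pt "-0.003 0.0026 0.03 0 0 -0.0045" --pt "-0.003 0.0026 0.06 0 0 -0.0045" --pt "-0.003 0.0026 0.09 0 0 -0.0045" --pt "-0.003 0.0026 0.115 0 0 -0.0045" --pt "-0.003 0.0026 0.13 0 0 -0.0045" --pt "-0.003 0.0026 0.138 0 0 -0.0045" --pt "-0.003 0.0026 0.143 0 0 -0.0045" --pt "-0.003 0.0026 0.143 0 0 -0.0045"

```text
t: 19.58
ee_pos: [0.4355, 0.3438, 0.1039]
eef_rot: [-0.065, 0.998, 0.0, 0.0]
contact_force: [-0.8, -0.5, 0.3]
width: 0.0659
```

Run:
```python
from ov import *
st(); snap('side','s5.png',(110,110,220,200),7)
```

```text
t 19.575
q [-0.6671  0.7881 -0.0801  1.9268  0.1362  0.4313  0.8538]
joint_velocities [-0.001  -0.0081 -0.001  -0.0024 -0.0006  0.0041 -0.0009]
joint_efforts [ 4.63000e-02 -5.24873e+01 -3.33400e-01 -9.10340e+00 -4.80000e-03
  3.48000e-02 -4.20000e-03]
ee_pos [0.4355 0.3438 0.1039]
eef_rot [-6.520e-02  9.979e-01  1.000e-04  2.000e-04]
contact_force [-0.8168 -0.4589  0.3051]
ft_torque [ 0.0462  0.0195 -0.0498]
width 0.0659
```

View pics/s5.png

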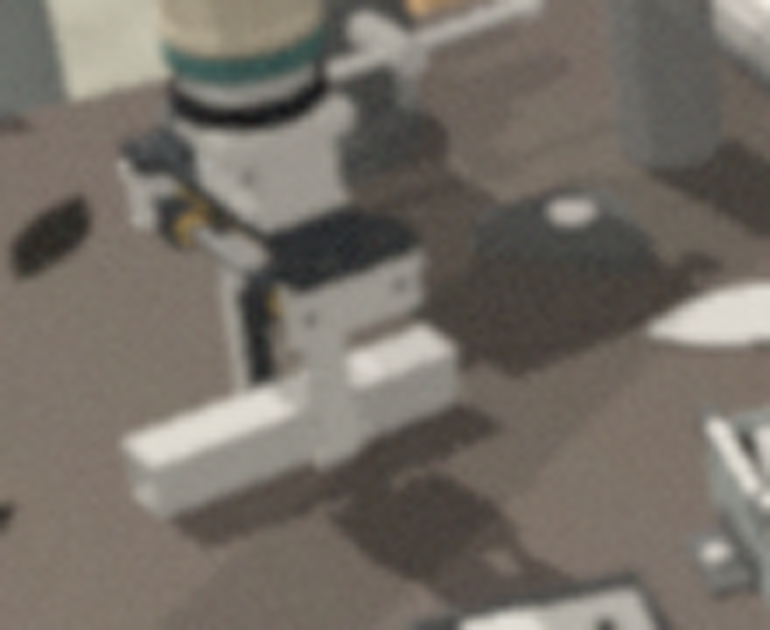

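The tube lies between the fingers near its middle. I'll grip it and lift.

Emit:
jog_arm --pt "0 0 0 0 0 0" --pt "0 0 0 0 0 0" --pt "0 0 0 0 0 0" --pt "0 0 0 0 0 0" --pt "0 0 0 0 0 0" --pt "0 0 -0.01 0 0 0" --pt "0 0 -0.03 0 0 0" --pt "0 0 -0.07 0 0 0" --pt "0 0 -0.11 0 0 0" --pt "0 0 -0.14 0 0 0" --pt "0 0 -0.15 0 0 0" --grip -1 --grip_force 40

```text
t: 21.0
ee_pos: [0.4356, 0.344, 0.2555]
eef_rot: [-0.065, 0.998, 0.001, 0.001]
contact_force: [-0.0, 0.7, -3.9]
width: 0.0296
```

Run:
```python
from ov import *
ts(); print(robot.read_state()["width"])
snap('side','s6.png',(100,60,220,180),5); snap('top','t6.png',(110,170,250,300),5)
P=(.609,-.0035,-.183); delta(T(P,(0,-.009,.25)),-.183)
```

```text
t 21.0 tote xyz [-0.2337  0.3102  0.2555] F tote [-0.17  0.71 -3.9 ]
0.029640228873235894
shift [-0.1242 -0.3755  0.0041] turn [1.1000e-03 1.0000e-04 1.8844e+00] from [0.4353 0.3437 0.2542]
```

View pics/s6.png

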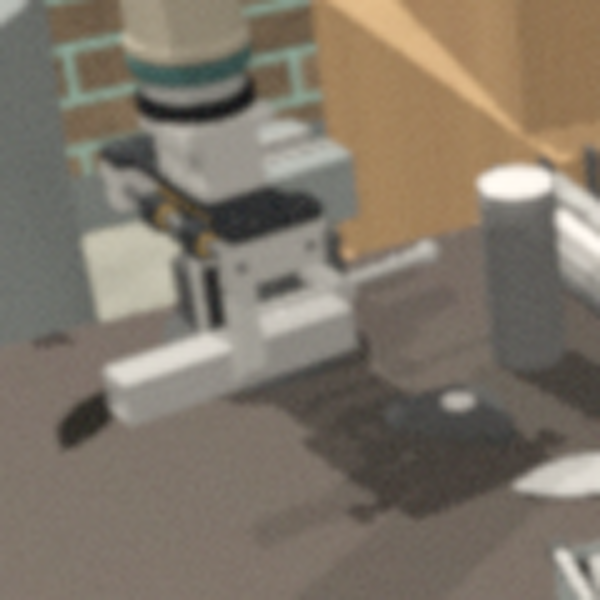

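View pics/t6.png

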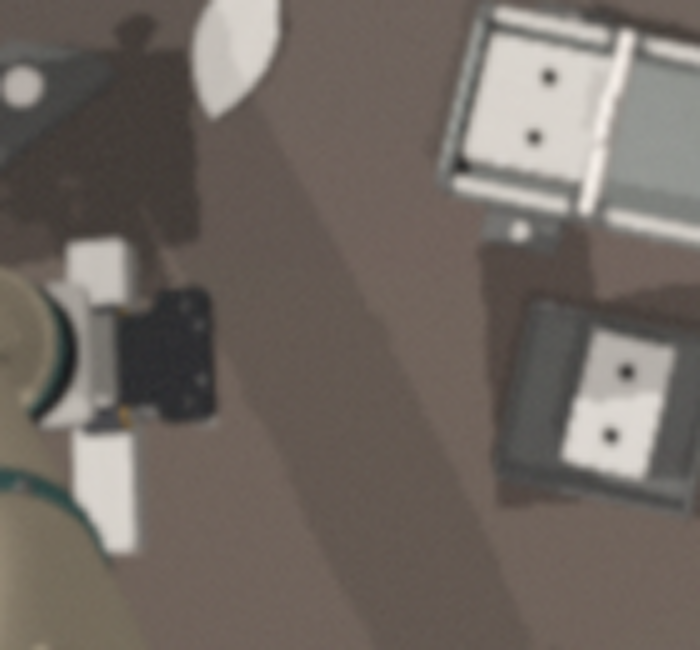

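Run:
```python
from h import *
c=lambda p:(p[0]/5+110-.4,p[1]/5+170-.4)
a=at("top",*c((98,239)),.181);b=at("top",*c((108,553)),.181); print(a,b,(a+b)/2,np.linalg.norm(a-b))
# side: tube bottom-left/right end centres
c=lambda p:(p[0]/5+100-.4,p[1]/5+60-.4)
a=at("side",*c((122,380)),.181);b=at("side",*c((340,305)),.181); print(a,b,(a+b)/2)
```

```text
[0.52079846 0.35270345 0.181     ] [0.3479039  0.33145744 0.181     ] [0.43435118 0.34208044 0.181     ] 0.17419506666237514
[0.35364681 0.32989041 0.181     ] [0.51632704 0.35238055 0.181     ] [0.43498693 0.34113548 0.181     ]
```

The tube is held level and centred on the tool within about 1 mm. I carry it over the tote while turning.

Emit:
jog_arm --pt "-0.008 -0.025 0 0 0 0.15" --pt "-0.018 -0.055 0 0 0 0.31" --pt "-0.028 -0.088 0 0 0 0.47" --pt "-0.039 -0.12 0 0 0 0.63" --pt "-0.05 -0.153 0 0 0 0.79" --pt "-0.061 -0.186 0 0 0 0.95" --pt "-0.072 -0.22 0 0 0 1.11" --pt "-0.083 -0.253 0 0 0 1.27" --pt "-0.094 -0.286 0 0 0 1.43" --pt "-0.105 -0.32 0 0 0 1.59" --pt "-0.115 -0.35 0 0 0 1.75" --pt "-0.124 -0.375 0.004 0 0 1.885"

```text
t: 22.6
ee_pos: [0.6067, -0.0132, 0.2478]
eef_rot: [0.771, 0.637, -0.001, -0.001]
contact_force: [-0.1, -0.1, -3.6]
width: 0.0294
```

Emit:
jog_arm --pt "0 0 0 0 0 0" --pt "0 0 0 0 0 0" --pt "0 0 0 0 0 0"

```text
t: 22.98
ee_pos: [0.6065, -0.0104, 0.249]
eef_rot: [0.768, 0.64, -0.0, -0.001]
contact_force: [-0.1, -0.5, -4.3]
width: 0.0295
```

Run:
```python
from ov import *
ts(); P=(.609,-.0035,-.183); delta(T(P,(0,-.009,.18)),-.183)
snap('side','s7.png',(180,80,320,240),3.7); snap('top','t7.png',(180,130,340,250),5)
```

```text
t 22.98 tote xyz [-0.0012 -0.0073  0.249 ] F tote [-0.03 -0.51 -4.29]
shift [-0.0018  0.0013  0.069 ] turn [-0.0017 -0.0006  0.0019] from [ 0.6065 -0.0104  0.249 ]
```

View pics/s7.png

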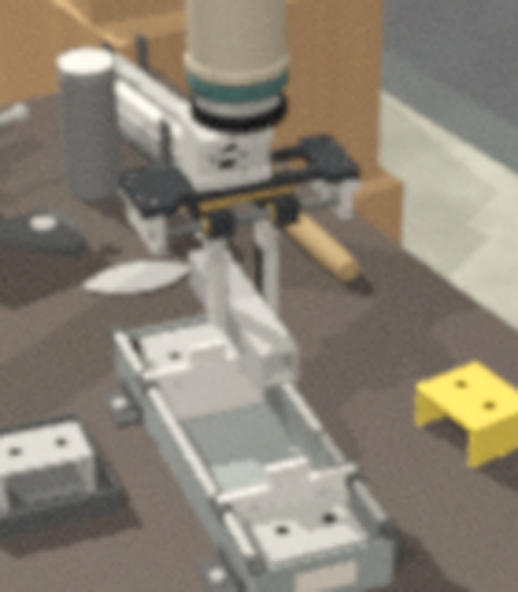

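View pics/t7.png

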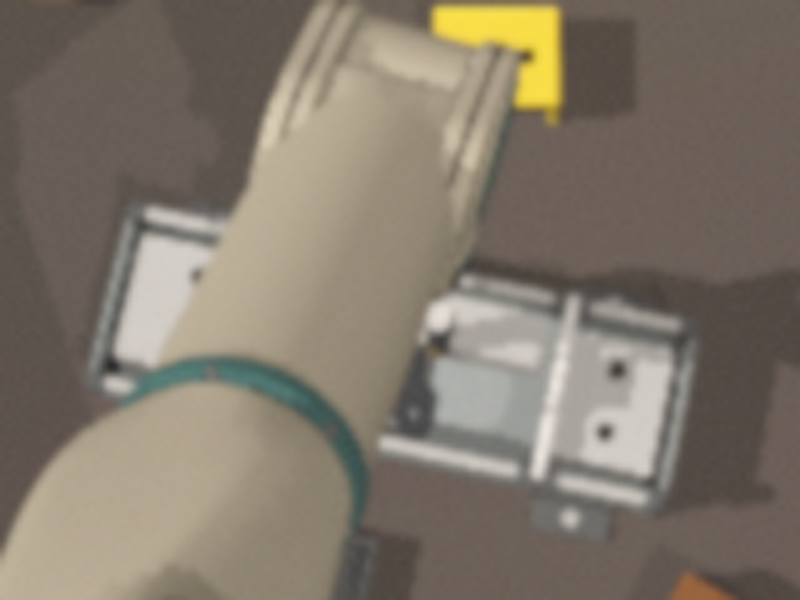

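Run:
```python
from h import *
a=-.183; y=np.array([-np.sin(a),np.cos(a)])
p=at("top",558/5+180-.4,386.5/5+130-.4,.06); q=at("top",607.5/5+110-.4,122/5+170-.4,.06)
for w in(p,q): print(w,(w[:2]-[.609,-.0035])@y)
```

```text
[ 0.58822857 -0.10779841  0.06      ] -0.10633684227888325
[0.6232592  0.07949367 0.06      ] 0.08420275171399264
```

Emit:
jog_arm --pt "-0.002 0.001 0.01 0.001 0 0.002" --pt "-0.002 0.001 0.025 0.001 0 0.002" --pt "-0.002 0.001 0.04 0.001 0 0.002" --pt "-0.002 0.001 0.052 0.001 0 0.002" --pt "-0.002 0.001 0.06 0.001 0 0.002" --pt "-0.002 0.001 0.066 0.001 0 0.002" --pt "-0.002 0.001 0.068 0.001 0 0.002" --pt "-0.002 0.001 0.068 0.001 0 0.002"

```text
t: 24.08
ee_pos: [0.6079, -0.0141, 0.1818]
eef_rot: [0.77, 0.639, -0.0, -0.0]
contact_force: [-1.3, -0.4, -3.9]
width: 0.0301
```

Run:
```python
from ov import *
ts(); P=(.609,-.0035,-.183); delta(T(P,(0,-.0095,.107)),-.183)
snap('side','s8.png',(180,110,300,230),5)
```

```text
t 24.07 tote xyz [ 0.0008 -0.0106  0.1818] F tote [-1.16 -0.65 -3.91]
shift [ 0.0011 -0.0007  0.0748] turn [-0.0007 -0.0001 -0.0025] from [ 0.6079 -0.0141  0.1818]
```

View pics/s8.png

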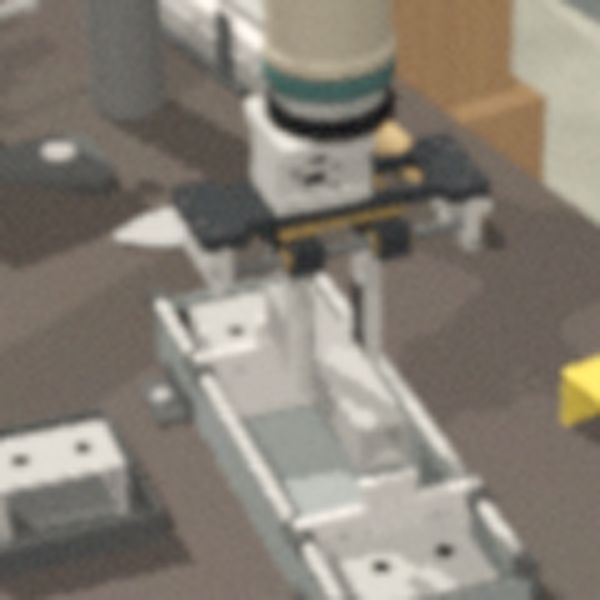

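The tube is above the gap and aligned. I lower it slowly into the bay while watching the force.

Emit:
jog_arm --pt "0.001 -0.0005 0.006 0 0 -0.0025" --pt "0.001 -0.0005 0.013 0 0 -0.0025" --pt "0.001 -0.0005 0.02 0 0 -0.0025" --pt "0.001 -0.0005 0.026 0 0 -0.0025" --pt "0.001 -0.0005 0.03 0 0 -0.0025" --pt "0.001 -0.0005 0.03 0 0 -0.0025"

```text
t: 24.88
ee_pos: [0.6072, -0.013, 0.1513]
eef_rot: [0.769, 0.639, -0.001, -0.001]
contact_force: [-0.2, 0.2, -3.8]
width: 0.0298
```

Run:
```python
from ov import *
ts(); P=(.609,-.0035,-.183); delta(T(P,(0,-.0095,.107)),-.183)
snap('side','s9.png',(180,110,300,230),5)
s=rect(-.015,.015,-.0095-.085,-.0095+.085,.0627,(0,0,255))+rect(-.015,.015,-.0095-.085,-.0095+.085,.077,(0,255,0)); draw('side',P,s,(180,130,300,230),6,'o9.png')
```

```text
t 24.88 tote xyz [-0.     -0.0097  0.1513] F tote [-0.26  0.13 -3.85]
shift [0.0002 0.0001 0.0443] turn [-0.0017  0.0001 -0.0001] from [ 0.6072 -0.013   0.1513]
```

View pics/o9.png

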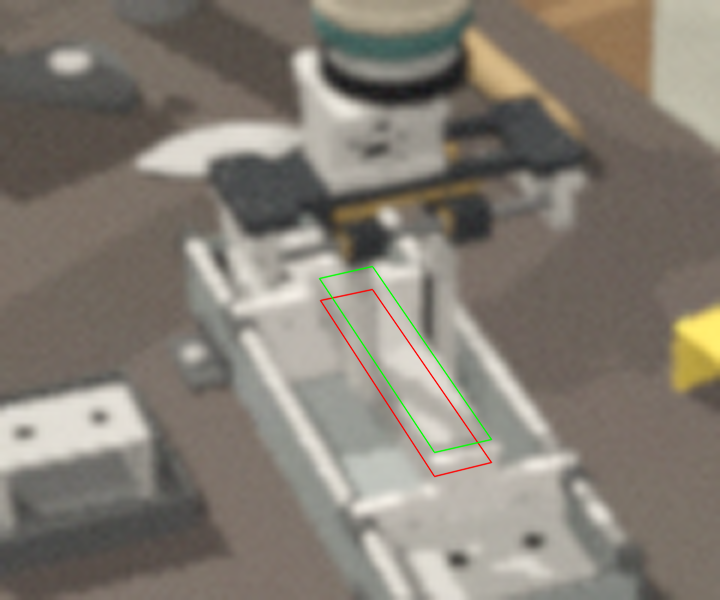

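The outline (green, tube top) agrees with the tube, its right end clears the right tab, and there is no contact force. I continue down.

Emit:
jog_arm --pt "0 0 0.006 0 0 0" --pt "0 0 0.013 0 0 0" --pt "0 0 0.02 0 0 0" --pt "0 0 0.027 0 0 0" --pt "0 0 0.033 0 0 0" --pt "0 0 0.037 0 0 0" --pt "0 0 0.039 0 0 0" --pt "0 0 0.039 0 0 0"

```text
t: 25.92
ee_pos: [0.6074, -0.013, 0.1126]
eef_rot: [0.769, 0.64, -0.0, -0.0]
contact_force: [-0.0, 0.4, -4.4]
width: 0.03
```

Run:
```python
from ov import *
ts()
```

```text
t 25.93 tote xyz [ 1.000e-04 -9.600e-03  1.126e-01] F tote [-0.11  0.38 -4.36]
```

Emit:
jog_arm --pt "0 0 0.001 0 0 0" --pt "0 0 0.002 0 0 0" --pt "0 0 0.003 0 0 0" --pt "0 0 0.004 0 0 0" --pt "0 0 0.005 0 0 0" --pt "0 0 0.0055 0 0 0" --pt "0 0 0.0055 0 0 0"

```text
t: 26.8
ee_pos: [0.6073, -0.0129, 0.1071]
eef_rot: [0.769, 0.64, -0.0, -0.0]
contact_force: [0.3, -0.6, -4.3]
width: 0.0298
```

Run:
```python
from ov import *
ts()
```

```text
t 26.8 tote xyz [ 1.000e-04 -9.600e-03  1.071e-01] F tote [ 0.37 -0.58 -4.34]
```

Emit:
jog_arm --pt "0 0 0.0005 0 0 0" --pt "0 0 0.001 0 0 0" --pt "0 0 0.001 0 0 0"

```text
t: 27.18
ee_pos: [0.6074, -0.013, 0.1067]
eef_rot: [0.769, 0.64, -0.0, -0.0]
contact_force: [-2.1, -0.3, 4.1]
width: 0.0296
```

Run:
```python
from ov import *
ts()
```

```text
t 27.18 tote xyz [ 1.000e-04 -9.600e-03  1.067e-01] F tote [-2.   -0.72  4.05]
```

Touchdown: Fz went from -4.3 to +4 N. I release partway, to stay clear of the tote walls, and withdraw.

Emit:
jog_arm --pt "0 0 0 0 0 0" --pt "0 0 0 0 0 0" --pt "0 0 0 0 0 0" --pt "0 0 0 0 0 0" --pt "0 0 -0.003 0 0 0" --pt "0 0 -0.01 0 0 0" --pt "0 0 -0.02 0 0 0" --pt "0 0 -0.035 0 0 0" --pt "0 0 -0.055 0 0 0" --pt "0 0 -0.085 0 0 0" --pt "0 0 -0.12 0 0 0" --pt "0 0 -0.15 0 0 0" --grip 0.05

```text
t: 28.68
ee_pos: [0.6076, -0.0131, 0.2586]
eef_rot: [0.769, 0.639, 0.0, 0.0]
contact_force: [0.6, -0.6, -0.7]
width: 0.0496
```

Emit:
jog_arm --pt "0.05 0 0 0 0 0" --pt "0.1 0 0 0 0 0" --pt "0.15 0 0 0 0 0" --pt "0.2 0 0 0 0 0" --pt "0.25 0 0 0 0 0" --pt "0.27 0 0 0 0 0" --pt "0.27 0 0 0 0 0"

```text
t: 29.55
ee_pos: [0.6564, 0.2532, 0.2564]
eef_rot: [0.768, 0.64, -0.0, -0.0]
contact_force: [0.3, -0.6, -0.2]
width: 0.0493
```

Run:
```python
from ov import *
ts()
snap('top','t10.png',(190,150,330,240),5.5)
snap('side','s10.png',(180,130,320,250),5.2)
```

```text
t 29.55 tote xyz [-1.000e-04  2.611e-01  2.564e-01] F tote [ 0.41 -0.53 -0.25]
```

View pics/t10.png

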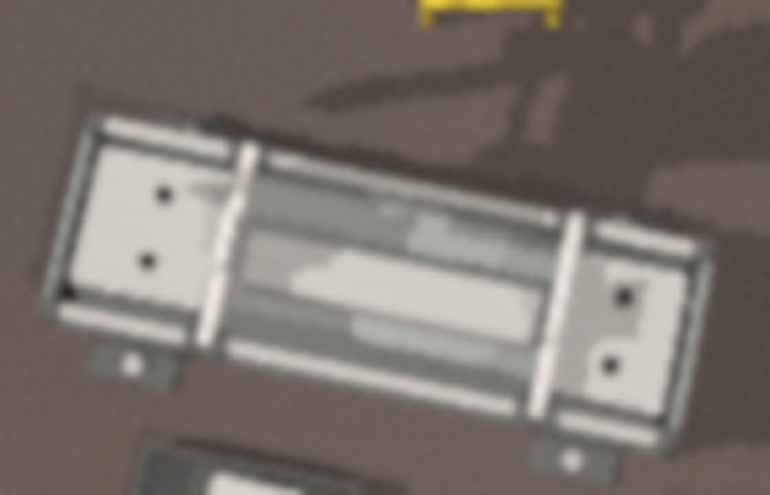

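View pics/s10.png

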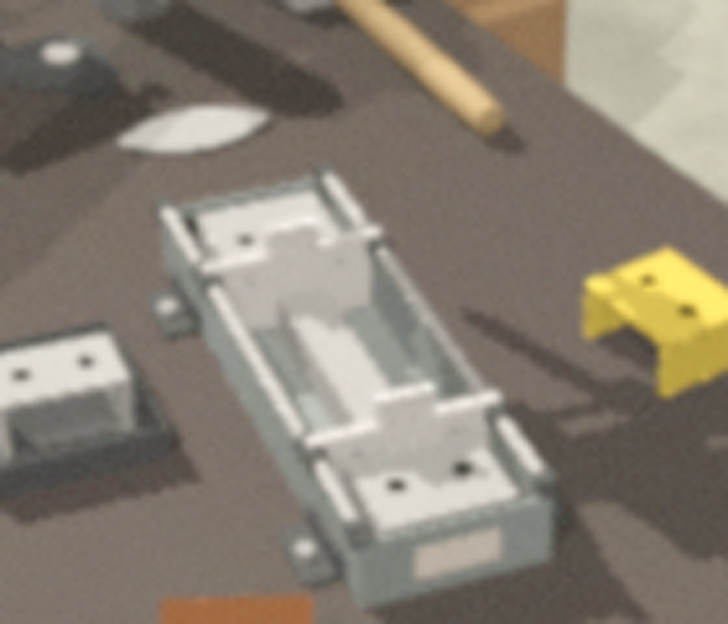

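The tube lies flat in the middle bay with a gap at both ends, both dividers are against their offcuts, and the arm is clear. I hand in.

Run:
```python
from ov import *
robot.close_job(); ts()
```

```text
the job is handed in; nothing more can be done
the job is handed in; nothing more can be done
```

The job is handed in, at about 29.6 s of the 61 s allowed. No verdict is reported.

**Dividers:** I slid both outwards with closed fingers on their tabs. Each slid at about 6 N, then 9–11 N while pushing the offcut. I went on past pad contact to about 18 N total, which I estimate as about 8 N on each pad (2 mm of give).

**Tube:** I gripped the long tube near its middle, carried it level and lowered it until it touched the floor. The vertical force went from -4.3 to +4 N at touchdown. I then released it and drew back.

**Last checks:**
- The final pictures show the tube flat in the middle bay, clear of both dividers.
- They also show both offcuts flat against their dividers. The arm was clear, with about zero contact force.
- The divider midpoint came out 2 mm different by image (-0.011 m) and by touch (-0.009 m). I placed the tube at -0.0095 m, with an estimated 7 mm to spare at each end.
- I could not measure the remaining nip force after backing off. I inferred it from the push forces and from the dividers not visibly moving back.
- I did not measure the other bench items again; I felt no unexpected contact during the moves.

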